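# Load the brass control sample into the spectrometer's feed chute

### The job

The spectrometer is due its check with the brass control sample: take the brass slug from the sample tray, stand it in the flared mouth of the feed chute, and slide it down the chute, past the sprung check roller, until it is against the escapement stop. Press it home there with a steady push of about 10 N, held for a moment, never straining the stop (20 N is too much), then leave it resting against the stop. Leave the other samples and everything else on the bench as they are.

Things in the scene. Friction and masses are not known exactly. Their poses are not given: they have to be found in the camera images.
- slug_brass: the brass (yellow metal) control sample: a plain upright cylinder, 40 mm diameter, 32 mm tall, 0.25 to 0.45 kg. Origin at the centre of its underside, z along its axis. It starts in one of the three pockets of the tray
- slug_steel: steel (silver-grey) sample of the same size and origin, in another pocket: not wanted, leave it
- slug_copper: copper (reddish) sample of the same size and origin, in the third pocket: not wanted, leave it
- tray: black sample tray fixed to the bench, 176 x 60 mm, 14 mm high, walls 4 mm, three pockets in a row along its x, 57.3 mm apart, each 53 x 52 mm with a floor 4 mm above the bench. Origin at the centre of its underside. A slug in its pocket stands 22 mm above the rim; gripped across the row (along the tray's y) the fingers stay clear of the neighbours
- mouth (a point): point on the centre line of the flat steel chute floor, in its flared upper mouth, 95 mm above the bench. x runs down the chute (0.21 rad, 12 degrees, below level), y across it to the left looking down-chute, z square to the floor. The floor starts 35 mm up-chute of here, open at that end. A slug stays where it stands by friction (sliding it takes up to 3 N); it does not run down by itself
- lane (a point): point on the chute floor's centre line 50 mm down-chute of the mouth point, same axes: here the flare ends. Two slippery white plastic guide rails, 10 mm high above the floor and 6 mm thick, narrow from 65 mm apart at the upper end of the chute to 43 mm here, and stay 43 mm apart from here down
- check_roller (a point): centre of the orange sprung check roller (12 mm diameter, 12 mm tall, axis square to the floor, middle 19 mm above the floor; axes as the mouth). On the left (+y) side, 44 mm up-chute of the stop's origin, it pokes 6 mm into the lane above the rail. A slug slid past pushes it aside: the push needed rises to between 2 and 8 N, then falls again, and the roller springs back behind the slug
- housing (a point): middle of the top of the blue escapement housing that carries the stop and the check roller (axes as the mouth). The housing is 94 mm long down the chute and 40 mm wide, its top 31 mm above the chute floor, and stands outside the left (+y) rail, 33 to 73 mm off the centre line; the roller's arm and two air fittings reach 42 mm above the floor
- stop: the escapement stop: a dark steel blade with a yellow face across the lane, 2 to 29 mm above the floor. Origin: datum on the centre line at floor height, 185 mm down-chute of the mouth (axes as the mouth). The blade's up-chute face is set by a screw 0 to 20 mm down-chute of this origin, unknown beforehand: feel for it. The blade is stiffly sprung, yields 1 mm for each 8 N and comes back; over 20 N strains it
- feeder: the whole feed chute unit, fixed to the bench: grey base plate 410 x 130 mm (origin at the underside, 150 mm level distance down-chute of the mouth point, x level and down-chute), with a grey and red transfer station at its foot, beginning 55 mm or more beyond the stop and 92 mm high above the bench
- wrench: open-end wrench lying on the bench, leave it
- brush: cleaning brush lying on the bench, leave it
- square_tube: offcut of 30 mm square aluminium tube, 110 mm long, leave it
- angle_offcut: offcut of steel angle, 100 mm long, leave it
- cleaner: spray-cleaner bottle, 160 mm tall, 60 mm diameter, leave it
- mug: blue mug, 88 mm tall, leave it
Not all that is in view belongs to the job. Several things look just like the slug_brass: the one meant starts farthest to the robot's right.

How it is judged (in metres and radians):
On the way, in this order (a step that is already met when the one before it is completed fails the run):
1. the brass slug stands flat on the chute floor in the flared mouth (between 30 mm up-chute and 60 mm down-chute of the mouth point) (x of slug_brass in the frame of mouth between -0.03 and 0.06 m and y of slug_brass in the frame of mouth between -0.014 and 0.014 m and z of slug_brass in the frame of mouth between -0.004 and 0.004 m and angle between the z axis of slug_brass and the z axis of mouth, either way round below 0.1 rad), for 0.2 s.
2. it slides past the check roller on the chute floor (x of slug_brass in the frame of check_roller between -0.01 and 0.012 m and z of slug_brass in the frame of mouth below 0.005 m and angle between the z axis of slug_brass and the z axis of mouth, either way round below 0.2 rad), for 0.04 s.
3. it is pressed home against the stop with more than 5 N for 0.3 s, standing flat on the chute floor (contact force between slug_brass and stop above 5 N and x of slug_brass in the frame of stop between -0.022 and 0.004 m and z of slug_brass in the frame of mouth between -0.004 and 0.004 m and angle between the z axis of slug_brass and the z axis of mouth, either way round below 0.1 rad), for 0.3 s.
At the end, for the whole second after the job is handed in: the brass slug stands flat (within 0.1 rad) on the chute floor in the lane, at rest, still touching the up-chute face of the escapement stop (its own weight leans it on the stop with 0.1 N or more) (contact force between slug_brass and stop above 0.1 N and x of slug_brass in the frame of stop between -0.022 and 0.004 m and y of slug_brass in the frame of mouth between -0.006 and 0.006 m and z of slug_brass in the frame of mouth between -0.004 and 0.004 m and angle between the z axis of slug_brass and the z axis of mouth, either way round below 0.1 rad and linear speed of slug_brass below 0.01 m/s).
It fails at once if the escapement stop is loaded with more than 20 N (contact force between stop and anything else above 20 N).
It fails at once if the steel or copper sample is moved more than 15 mm (distance of any of slug_steel, slug_copper from where it was at the start of the episode above 0.015 m).
It fails at once if another thing on the bench is moved more than 20 mm (distance of any of wrench, brush, square_tube, angle_offcut, cleaner, mug from where it was at the start of the episode above 0.02 m).
It also fails if it takes over 69 s, if anything falls off the work surface, if the arm or the gripper's body presses on something with over 40 N, if the wrist force passes 120 N, or if a joint passes its speed limit or range.

### The arm

A 6-joint arm with a two-finger parallel gripper is mounted at the origin on the work surface. World frame = base frame: x ahead of the robot, y to its left, z up, the work surface at z = 0. Lengths are in mm, angles in rad, forces in N, time in s.
With the tool pointing down it reaches from about 425 to 1125 mm from the base axis. Payload 14.9 kg.
Tool frame: the origin (TCP) lies at the very end of the fingers, on their centre line; the grasp point (between the pads) lies 19 mm behind it; x points along the fingers, y is the direction in which the jaws open and shut, and the axes are right-handed (so a half turn about x gives the same grasp; the last joint's range is limited). The gripper opens to 91 mm and grips with 3 to 60 N. Pads are 32 mm wide; open, the fingers measure 118 mm over their backs; the gripper's body (76 mm by 178 mm) begins 60 mm behind the grasp point.
Start: joints at [-1.236, 0.379, 1.734, -0, 1.028, -0.033], TCP at [251.691, -653.2, 213.932] pointing down, gripper open.
Joint ranges: [-2.77, 2.77], [-0.74, 2.19], [0, 2.66], [-1.06, 4.2], [0.31, 2.87], [-3.08, 3.08]. Speed limits (rad/s): [1.89, 1.89, 2.39, 3.14, 3.14, 3.14].

### API

Orientations are given as a unit quaternion [x, y, z, w].
In Python, from plant import robot, eyes gives the robot as it stands. Calls block until the motion is done:
- robot.move_to(position, orientation): joint-space move of the TCP to a pose.
- robot.line_to(position, ori=None, feed=150): straight line of the TCP; ori=None keeps the orientation; feed is the mean speed in mm/s.
- robot.move_joints(angles): joint-space move.
- robot.gripper_to(opening, f_grip=None): finger opening in mm; f_grip is the grip in N (None keeps the last); returns when the fingers have stopped.
- robot.pause(seconds).
- robot.inverse_kinematics(position, orientation): joint angles nearest the present ones, or None.
- robot.observe(): the state.
- eyes.read_camera(name): name is "scene" or "top"; returns the picture (400x640x3 uint8, red, green, blue); there is no depth.
- eyes.camera_params(name): a dict with "camera_matrix" (3x3 intrinsics, pixels), "dist" ([k1, k2, p1, p2, k3] as OpenCV has them; the pictures are not rectified), "camera_from_world" (4x4, takes a point from world to camera coordinates). Camera axes: x right, y down, z forward; pixel columns grow to the right and rows downward; lengths in mm; the calibration is good to about 2 mm. A picture is of the moment at which its call begins. camera_params takes no time and is no camera call.
A pose or a line that the arm cannot do raises robot.MotionError and nothing moves.
- robot.finish_job(): hands the job in, once; it reports no verdict.
The state is a dict: "t": time; "qpos": joint angles; "qvel": joint speeds; "effort": joint torques, N m; "tool_pos": TCP position; "ee_rot": TCP orientation; "force": force on the tool from outside, world axes, zero at the start; "ft_torque": the same for the moment, N m; "finger_gap": finger opening in mm.
Only numpy, scipy, OpenCV 4.12 (cv2) and the standard library are available. Lean on these libraries where they do the work, as an engineer would, in place of code of your own. Each camera call takes 0.05 s, during which the arm holds its last target. There are 200 camera calls.

## Working session

There is one attempt and no reset: what is moved stays moved. The work goes in short steps, each a Python script; the robot and the scene stay as the last script left them, time stands still between calls to the robot, and variables do not carry over. Pictures are saved under pics/ and viewed, about 8 in all and at most 12, crops included, and the job is handed in when it is done.

```bash
mkdir -p pics; ls; python3 - <<'E'
from plant import robot, eyes
import cv2
for n in("scene","top"):
    im=eyes.read_camera(n); cv2.imwrite(f"pics/{n}0.png",im[...,::-1])
    p=eyes.camera_params(n); print(n,p)
print(robot.observe())
E
```

```text
pics
scene {'camera_matrix': array([[361.70347664,   0.        , 316.60543455],
       [  0.        , 361.70347664, 197.70779026],
       [  0.        ,   0.        ,   1.        ]]), 'dist': array([0.0175436, 0.       , 0.       , 0.       , 0.       ]), 'camera_from_world': array([[ 7.45195124e-01,  6.66841909e-01, -2.46910922e-03,
        -4.74186968e+02],
       [ 4.23566592e-01, -4.76188537e-01, -7.70607435e-01,
        -1.16061558e+02],
       [-5.15049095e-01,  5.73207071e-01, -6.37305331e-01,
         1.36648476e+03],
       [ 0.00000000e+00,  0.00000000e+00,  0.00000000e+00,
         1.00000000e+00]])}
top {'camera_matrix': array([[427.75353334,   0.        , 322.84496195],
       [  0.        , 427.75353334, 197.14449377],
       [  0.        ,   0.        ,   1.        ]]), 'dist': array([-0.08866075,  0.        ,  0.        ,  0.        ,  0.        ]), 'camera_from_world': array([[ 2.20602741e-02, -9.99756253e-01, -8.82017427e-04,
         6.97983548e+01],
       [-9.92952692e-01, -2.18073798e-02, -1.16487724e-01,
         5.45404155e+02],
       [ 1.16440096e-01,  3.44555271e-03, -9.93191740e-01,
         1.38323466e+03],
       [ 0.00000000e+00,  0.00000000e+00,  0.00000000e+00,
         1.00000000e+00]])}
{'t': 0.1, 'qpos': array([-1.23626862e+00,  3.79334021e-01,  1.73477186e+00,  4.69858842e-05,
        1.02846968e+00, -3.33038667e-02]), 'qvel': array([ 0.00079783, -0.00150261, -0.00344986,  0.00077932,  0.00198006,
        0.00142003]), 'effort': array([-2.48041961e-04, -7.65039325e+01, -4.35291231e+01,  6.52604783e-02,
        3.98609578e-02, -2.86095883e-05]), 'tool_pos': array([ 251.5937073 , -652.82010553,  213.34478598]), 'ee_rot': array([-0.69514491, -0.12965345,  0.69522107, -0.12896203]), 'force': array([ 0.34282861, -0.27477451, -0.8830549 ]), 'ft_torque': array([ 0.03188123, -0.01027242,  0.05390875]), 'finger_gap': 91.2460262571526}
```

View pics/top0.png

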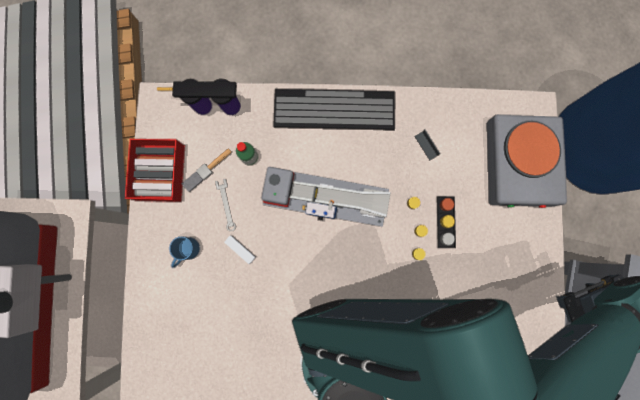

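View pics/scene0.png

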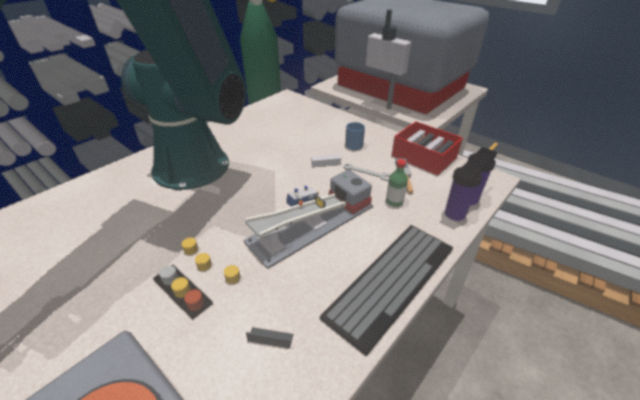

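The top view shows the chute with its mouth at about (388,205), running left to the foot station at (277,185). The housing is at (320,210), and the tray is at (447,222). There are four brass-looking pieces: (414,203), (421,231) and (419,254) lie loose on the bench, and (448,221) sits in the tray's middle pocket between steel and copper. The one in the tray fits, as it stands in a pocket and is farthest right (−y). I'll confirm that in an enlarged crop.

```bash
python3 - <<'E'
import cv2,numpy as np
t=cv2.imread("pics/top0.png"); s=cv2.imread("pics/scene0.png")
a=cv2.resize(t[160:265,255:395+5],(800,579),interpolation=cv2.INTER_CUBIC)
b=cv2.resize(t[185:265,395:465],(525,600),interpolation=cv2.INTER_CUBIC)
cv2.imwrite("pics/chute.png",a); cv2.imwrite("pics/tray.png",b)
E
```

```text
(no output)
```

View pics/chute.png

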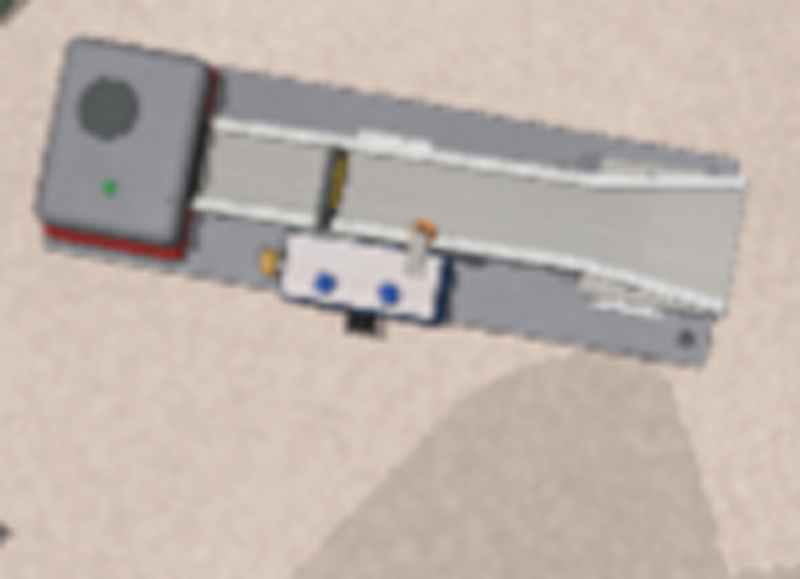

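View pics/tray.png

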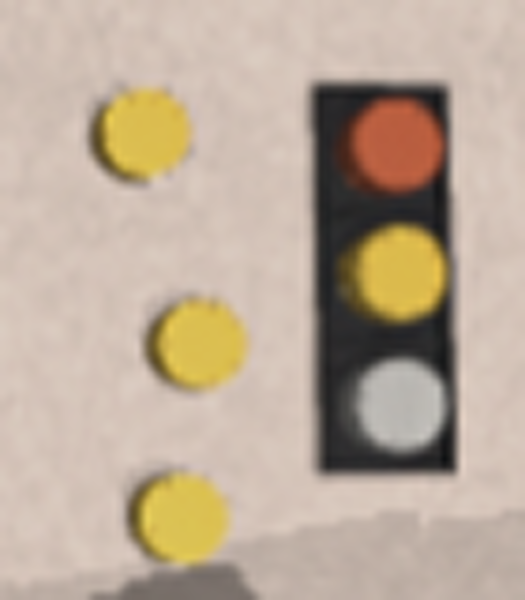

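The crop confirms the tray's middle piece at top (448,221) is brass, between copper (448,204) and steel (448,239). The three loose brass discs all lie further left, so this is the one. Next I'll measure the tray and the chute.

```bash
cat > geo.py <<'E'
import cv2,numpy as np
from plant import robot, eyes
P={n:eyes.camera_params(n) for n in("scene","top")}
def ray(n,uv):
    p=P[n]; M=p["camera_from_world"]; R,t=M[:3,:3],M[:3,3]
    q=cv2.undistortPoints(np.array(uv,float).reshape(-1,1,2),p["camera_matrix"],np.array(p["dist"])).reshape(-1,2)
    return -R.T@t, np.c_[q,np.ones(len(q))]@R
def plane(n,uv,z):
    c,d=ray(n,uv); return c+d*((z-c[2])/d[:,2])[:,None]
def proj(n,X):
    p=P[n]; M=p["camera_from_world"]
    return cv2.projectPoints(np.array(X,float).reshape(-1,1,3),cv2.Rodrigues(M[:3,:3])[0],M[:3,3],p["camera_matrix"],np.array(p["dist"]))[0].reshape(-1,2)
E
cat > m.py <<'E'
from geo import *
for n in("top","scene"):
    im=cv2.imread(f"pics/{n}0.png"); h=cv2.cvtColor(im,cv2.COLOR_BGR2HSV)
    m=cv2.inRange(h,(18,110,130),(32,255,255))
    k,l,st,ce=cv2.connectedComponentsWithStats(m)
    for i in range(1,k):
        if st[i,4]>25:
            ct=cv2.minEnclosingCircle(np.argwhere(l==i)[:,::-1].astype(np.float32))
            print(n,"brass",st[i],ce[i].round(1),plane(n,[ce[i]],36)[0].round(1), plane(n,[ce[i]],32)[0].round(1))
    o=cv2.inRange(h,(5,150,120),(14,255,255));k,l,st,ce=cv2.connectedComponentsWithStats(o)
    for i in range(1,k):
        if 3<st[i,4]<300: print(n,"orange",st[i],ce[i].round(1))
t=cv2.imread("pics/top0.png");g=cv2.cvtColor(t,cv2.COLOR_BGR2GRAY)
sub=(t[190:255,430:462].max(2)<70).astype(np.uint8)
pts=np.argwhere(sub)[:,::-1]+[430,190]; r=cv2.minAreaRect(pts.astype(np.float32)); b=cv2.boxPoints(r)
print("tray",r,plane("top",b,14).round(1),plane("top",[r[0]],14))
# chute: picked crop pixels -> image
def c(u,v): return ((u+.5)/5.517+255-.5,(v+.5)/5.514+160-.5)
print("base corners R",plane("top",[c(740,160),c(705,367)],8).round(1))
print("base edge far L/R",plane("top",[c(222,68),c(740,158)],8).round(1))
print("rail end outer",plane("top",[c(746,180),c(722,312)],112.1).round(1))
print("housing top corners",[c(288,234),c(447,254),c(435,322),c(280,298)])
E
python3 m.py
```

```text
top brass [157  87  15   4  40] [163.8  88.6] [909.9 641.5  36. ] [911.4 643.1  32. ]
top brass [409 197  11  12 107] [413.9 202.3] [ 532.8 -219.5   36. ] [ 533.2 -220.3   32. ]
top brass [442 215  13  13 121] [448.1 220.9] [ 473.2 -333.4   36. ] [ 473.5 -334.6   32. ]
top brass [416 225  12  12 112] [421.2 230.4] [ 440.3 -243.8   36. ] [ 440.5 -244.8   32. ]
top brass [413 248  12  12 113] [418.6 253.7] [ 364.1 -235.3   36. ] [ 364.1 -236.1   32. ]
top orange [128 138   6  16  19] [129.1 144.3]
top orange [127 157   1   8   8] [127.  160.5]
top orange [139 156  35   3  55] [153.9 156.7]
top orange [126 168   1   7   7] [126. 171.]
top orange [135 180  37   2  53] [150.1 180.7]
top orange [442 198  12  12 113] [447.5 203.7]
scene brass [490 143   7   7  29] [493. 146.] [805.8 835.4  36. ] [804.2 842.7  32. ]
scene brass [317 199   6   7  26] [319.3 202.4] [526.9 135.5  36. ] [523.8 139.   32. ]
scene brass [182 238  14  16 146] [188.5 244.1] [ 373.  -242.1   36. ] [ 369.1 -240.6   32. ]
scene brass [196 254  13  16 154] [201.9 260.5] [ 451.7 -252.    36. ] [ 448.2 -250.5   32. ]
scene brass [225 266  13  16 159] [230.9 272.7] [ 542.  -225.9   36. ] [ 539.  -224.3   32. ]
scene brass [171 277  17  19 228] [179.3 285.5] [ 478.2 -336.2   36. ] [ 474.9 -335.2   32. ]
tray ((445.5, 222.0), (50.0, 17.0), 90.0) [[ 554.8 -302.9   14. ]
 [ 556.1 -361.1   14. ]
 [ 388.  -359.3   14. ]
 [ 387.1 -301.8   14. ]] [[ 470.98288428 -331.11713788   14.        ]]
base corners R [[ 580.5 -140.1    8. ]
 [ 453.3 -119.4    8. ]]
base edge far L/R [[ 630.5  178.7    8. ]
 [ 581.7 -140.     8. ]]
rail end outer [[ 554.4 -127.7  112.1]
 [ 479.  -114.5  112.1]]
housing top corners [(306.7929128149357, 202.02811026478057), (335.61292369041144, 205.65524120420747), (333.43782852999817, 217.98748639825897), (305.34284937466015, 213.63492927094669)]
```

```bash
python3 - <<'E'
import cv2
s=cv2.imread("pics/scene0.png")
cv2.imwrite("pics/chute_s.png",cv2.resize(s[165:270,235:380],(800,579),interpolation=cv2.INTER_CUBIC))
E
```

```text
(no output)
```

View pics/chute_s.png

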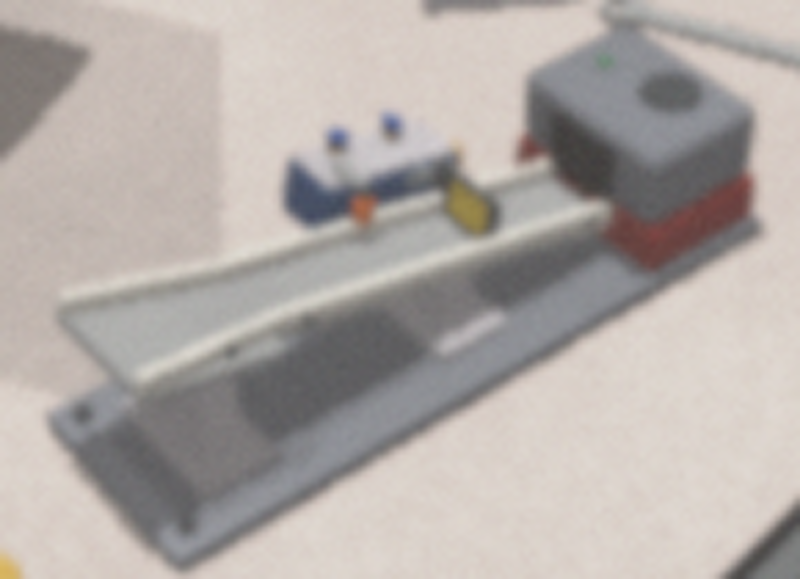

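The scene crop shows the rail ends near (62,296) and (138,380), the roller at (363,207), and the yellow stop face at (470,207). I'll triangulate these against the top view.

```bash
cat > tri.py <<'E'
from geo import *
def ct(u,v): return ((u+.5)/5.517+255-.5,(v+.5)/5.514+160-.5)
def cs(u,v): return ((u+.5)/5.517+235-.5,(v+.5)/5.514+165-.5)
def tri(a,b):
    c1,d1=ray("top",[a]);c2,d2=ray("scene",[b]);d1=d1[0]/np.linalg.norm(d1);d2=d2[0]/np.linalg.norm(d2)
    s=np.linalg.lstsq(np.c_[d1,-d2],c2-c1,rcond=None)[0]
    p,q=c1+s[0]*d1,c2+s[1]*d2; return (p+q)/2,np.linalg.norm(p-q)
for k,a,b in [("railL outer end",ct(722,312),cs(60,297)),("railR outer end",ct(746,180),cs(138,382)),("roller top",ct(425,229),cs(363,203)),
 ("blade yellow L top",ct(338,222),cs(449,181)),("blade R top",ct(346,152),cs(494,210)),("base R far corner",ct(740,160),cs(183,566)),("base R near corner",ct(705,366),cs(52,420)),("housing up-chute near... corner (outer)",ct(435,320),cs(290,158)),("housing down far",ct(288,234),cs(455,155)),("blue1",ct(389,292),cs(338,138)),("blue2",ct(325,282),cs(391,125))]:
    p,e=tri(a,b); print(k,p.round(1),round(e,1))
E
python3 tri.py
```

```text
railL outer end [ 479.3 -114.5  110.4] 0.6
railR outer end [ 554.1 -128.1  111.8] 1.0
roller top [524.7  53.4  90.6] 0.3
blade yellow L top [532.4 107.   76.4] 8.8
blade R top [571.7 102.   80.9] 5.5
base R far corner [ 581.  -138.8    9.7] 2.6
base R near corner [ 454.8 -118.     8.6] 3.2
housing up-chute near... corner (outer) [473.   47.9  97. ] 2.7
housing down far [521.3 132.1  74.6] 1.6
blue1 [487.   73.4 103.4] 0.1
blue2 [492.5 109.9  94.1] 0.5
```

The rail ends triangulate to z≈111 (112 expected) and 76 mm apart (77 expected). The roller comes out at z 90.6 (90 expected), which agrees with the rail ends to about 2 mm. The pose I'll use is mouth ≈ (521.6, −89.5, 95), yaw ≈ 81.2°, and slug ≈ (474, −334.5). The base plate's end is about 15 mm off its nominal position, but I don't need it. Next are the IK check and the pick.

```bash
cat >> geo.py <<'E'
from scipy.spatial.transform import Rotation as Ro
yaw=np.deg2rad(81.2); L=0.21
MO=np.array([521.6,-89.5,95.])
e=np.array([np.cos(yaw),np.sin(yaw),0]); Z=np.array([0,0,1.])
CX=e*np.cos(L)-Z*np.sin(L); CZ=e*np.sin(L)+Z*np.cos(L); CY=np.cross(CZ,CX)
def ch(x,y,z): return MO+x*CX+y*CY+z*CZ
def ori(xa,ya): return Ro.from_matrix(np.c_[xa,ya,np.cross(xa,ya)]).as_quat()
F=lambda: np.mean([(robot.pause(.02),robot.observe()["force"])[1] for _ in range(5)],0)
E
python3 - <<'E'
from geo import *
for nm,p,x,y in [("pick",[474,-334.5,17],-Z,np.array([0,1.,0])),("place",ch(5,0,13),-CZ,CX),("push0",ch(-40,0,4),-CZ,CY),("push1",ch(165,0,4),-CZ,CY),]:
    for s in(1,-1):
        q=robot.inverse_kinematics(p,ori(x,s*y)); print(nm,s,np.round(p,1),None if q is None else np.round(q,2))
E
```

```text
pick 1 [ 474.  -334.5   17. ] [-0.65  0.5   2.02 -0.    0.62 -2.23]
pick -1 [ 474.  -334.5   17. ] [-0.65  0.5   2.02 -0.    0.62  0.92]
place 1 [522.8 -82.  106.7] [-0.09  0.29  2.12 -0.3   0.77 -1.29]
place -1 [522.8 -82.  106.7] [-0.09  0.29  2.12 -0.3   0.77  1.85]
push0 1 [ 515.7 -127.3  107.3] [-0.18  0.29  2.12 -0.31  0.75 -2.94]
push0 -1 [ 515.7 -127.3  107.3] [-0.18  0.29  2.12 -0.31  0.75  0.2 ]
push1 1 [546.4  70.8  64.5] [ 0.18  0.41  2.05 -0.29  0.77 -2.59]
push1 -1 [546.4  70.8  64.5] [ 0.18  0.41  2.05 -0.29  0.77  0.55]
```

```bash
python3 - <<'E'
from geo import *
o=ori(-Z,np.array([0,-1.,0]))
robot.gripper_to(70); robot.move_to([474,-334.5,130],o)
b=F(); robot.line_to([474,-334.5,17]); s=robot.observe(); print(s["t"],s["tool_pos"],F()-b)
robot.gripper_to(30,25); s=robot.observe(); print(s["finger_gap"],F()-b,s["t"])
robot.line_to([474,-334.5,180]); s=robot.observe(); print(s["finger_gap"],F()-b,s["t"])
cv2.imwrite("pics/lift.png",eyes.read_camera("scene")[...,::-1][150:330,100:340])
E
```

```text
3.0833 [ 474.43633046 -334.90866616   17.69243387] [ 0.17260915 -0.56846217  0.3163642 ]
39.41063088535145 [-1.12040585  1.2136198   4.32244198] 3.7417
39.31082545883112 [-0.42551628 -0.4121133  -4.26433863] 5.0583
```

View pics/lift.png

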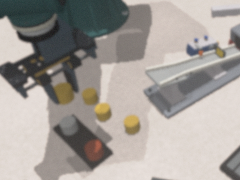

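The slug is in the grip (gap 39 mm, 4.3 N weight), the middle pocket is empty, and steel and copper are unmoved. Next I'll place it in the mouth.

```bash
python3 - <<'E'
from geo import *
o=ori(-CZ,-CX)
robot.move_to(ch(5,0,90),o); robot.line_to(ch(5,0,20),feed=120)
b=F(); z=17.
while z>9:
    robot.line_to(ch(5,0,z),feed=20); f=(F()-b)@CZ
    if f>2.5: break
    z-=.5
s=robot.observe(); print(z,f,(s["tool_pos"]-MO)@np.c_[CX,CY,CZ],s["t"])
cv2.imwrite("pics/pl_s.png",cv2.resize(eyes.read_camera("scene")[...,::-1][120:270,180:380],None,fx=4,fy=4))
E
```

```text
12.5 10.547993504708057 [ 4.97491154 -0.18196798 12.95367454] 10.4667
```

View pics/pl_s.png

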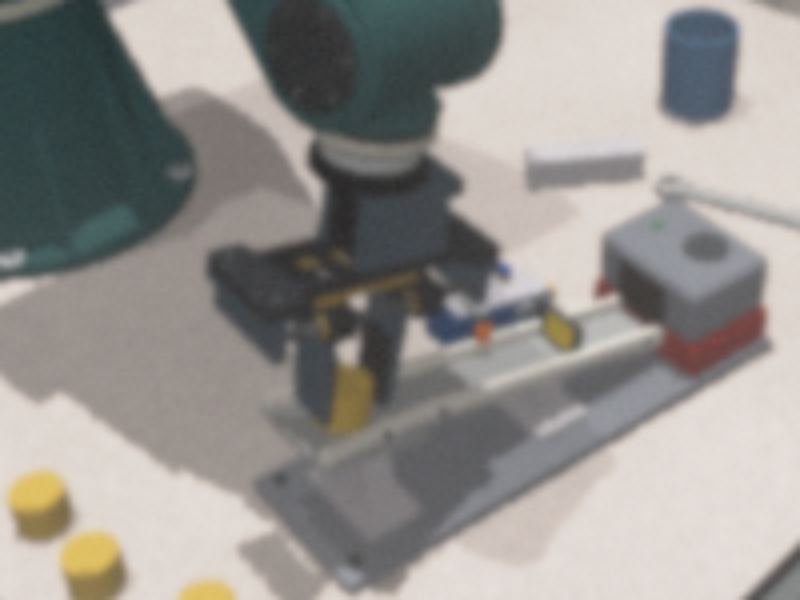

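The slug sits between the rails in the mouth at the expected height, with contact felt. I'll release it, retreat, and take the push stance behind it.

```bash
python3 - <<'E'
from geo import *
robot.line_to(ch(5,0,13),feed=20); robot.gripper_to(58); robot.line_to(ch(5,0,80),feed=200)
robot.gripper_to(0,30)
o=ori(-CZ,-CY)
robot.move_to(ch(-60,0,80),o); t=eyes.read_camera("top"); sc=eyes.read_camera("scene")
s=robot.observe(); print(s["t"],s["finger_gap"])
a=cv2.resize(t[...,::-1][160:235,300:400],(800,600)); cv2.imwrite("pics/rel_t.png",a)
cv2.imwrite("pics/rel_s.png",cv2.resize(sc[...,::-1][170:270,230:370],(800,571)))
E
```

```text
14.2917 0.39324696435154977
```

View pics/rel_s.png

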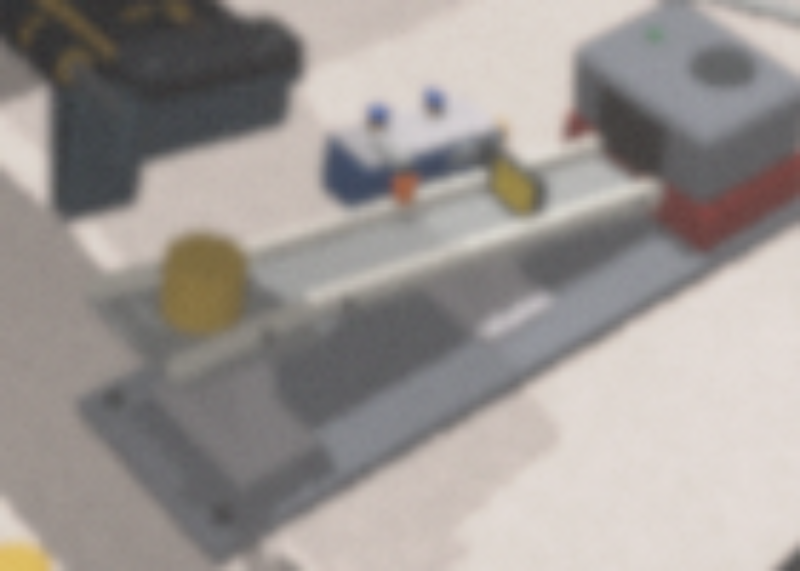

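The slug stands upright and central in the mouth at crop (203,285), and the rest of the scene is unchanged. Now the guarded push.

```bash
python3 - <<'E'
from geo import *
Y=-1.
robot.line_to(ch(-52,Y,40),feed=200); robot.line_to(ch(-52,Y,5),feed=100)
b=F()
C=np.c_[CX,CY,CZ]
f=lambda:((F()-b)@C).round(1)
for x in [-34,-20,0,20,40,60,74]:
    robot.line_to(ch(x,Y,5),feed=40); g=f(); print(x,g)
    if -g[0]>12 or abs(g[1])>12: print("STOP"); break
else:
    for x in np.arange(76,121,2):
        robot.line_to(ch(x,Y,5),feed=25); g=f(); print(x,g)
        if -g[0]>14 or abs(g[1])>12: print("STOP"); break
s=robot.observe(); print(s["t"],(s["tool_pos"]-MO)@C)
E
```

```text
-34 [ 0.1 -0.4 -0. ]
-20 [ 0.  -0.3 -0.1]
0 [-0.2 -0.2 -0.1]
20 [-0.7  0.1  0.2]
40 [-0.5 -0.2  0.2]
60 [0.2 0.  0.3]
74 [-0.2 -0.   0.4]
76 [ 0.3 -0.3 -0. ]
78 [ 0.3 -0.1  0.1]
80 [0.  0.3 0.2]
82 [ 0.1  0.  -0.1]
84 [ 0.1 -0.3  0.3]
86 [-0.  -0.3  0.2]
88 [-0.  -0.   0.3]
90 [-0.1 -0.3 -0.1]
92 [-0.8 -0.7  0.4]
94 [-2.4  1.4  1.6]
96 [-3.1  1.9  1.5]
98 [-2.5  1.9  1.2]
100 [-2.3  2.5  1. ]
102 [-2.   1.5  0.1]
104 [-1.8  1.3 -0. ]
106 [-1.3  1.2 -0.5]
108 [-0.5  0.3 -0.2]
110 [ 0.1 -0.4  0.2]
112 [-0.2 -0.   0.1]
114 [0.1 0.2 0.4]
116 [ 0.2 -0.1  0.1]
118 [ 0.1 -0.5  0.1]
120 [0.1 0.1 0. ]
27.675 [120.07901712  -1.01128189   4.99911348]
```

Roller passage was felt where expected: the push rose at tool x 92, peaked at 3 N, and fell away by 108. Next I'll feel for the stop.

```bash
python3 - <<'E'
from geo import *
Y=-1.; C=np.c_[CX,CY,CZ]; b=F(); f=lambda:((F()-b)@C).round(1)
x=120.; log=[]
while x<152:
    g=f(); log.append((x,*g)); p=-g[0]
    if p>9.5: break
    x+= .75 if p<1.2 else (.25 if p<7.5 else .12)
    robot.line_to(ch(x,Y,5),feed=10)
print(*log[-14:],sep="\n")
robot.pause(.8); print(f())
s=robot.observe(); print(s["t"],(s["tool_pos"]-MO)@C)
E
```

```text
(135.0, np.float64(-0.7), np.float64(-0.4), np.float64(0.4))
(135.75, np.float64(-0.2), np.float64(-0.3), np.float64(0.2))
(136.5, np.float64(-0.4), np.float64(-0.4), np.float64(0.1))
(137.25, np.float64(-0.3), np.float64(-0.3), np.float64(0.3))
(138.0, np.float64(-0.7), np.float64(0.2), np.float64(0.2))
(138.75, np.float64(-0.3), np.float64(-0.6), np.float64(-0.1))
(139.5, np.float64(-0.4), np.float64(-0.5), np.float64(-0.0))
(140.25, np.float64(-1.0), np.float64(-0.4), np.float64(-0.2))
(141.0, np.float64(-4.7), np.float64(-0.5), np.float64(1.3))
(141.25, np.float64(-5.8), np.float64(-0.4), np.float64(0.9))
(141.5, np.float64(-7.1), np.float64(-0.5), np.float64(1.4))
(141.75, np.float64(-8.2), np.float64(-0.8), np.float64(1.3))
(141.87, np.float64(-9.1), np.float64(-0.7), np.float64(1.3))
(141.99, np.float64(-9.7), np.float64(-0.9), np.float64(1.6))
[-9.4 -0.9  1.6]
39.725 [141.47680551  -0.98948094   4.98913843]
```

That was a firm, steady 9.4–9.7 N held for over 0.8 s, with the slug about 12.5 mm past the datum less its radius, within the 0–20 mm range. I'll ease off slowly, withdraw and look.

```bash
python3 - <<'E'
from geo import *
robot.line_to(ch(137,-1,5),feed=5); robot.line_to(ch(112,-1,5),feed=60); robot.line_to(ch(112,-1,90),feed=150)
robot.move_to(ch(-60,0,110),ori(-CZ,-CY))
t=eyes.read_camera("top"); sc=eyes.read_camera("scene"); print(robot.observe()["t"])
a=cv2.resize(t[...,::-1][175:225,290:350],(480,400)); b=cv2.resize(sc[...,::-1][180:230,280:340],(480,400))
cv2.imwrite("pics/end.png",cv2.resize(np.hstack([a,b]),(800,333))); cv2.imwrite("pics/full.png",t[...,::-1])
E
```

```text
42.9833
```

View pics/end.png

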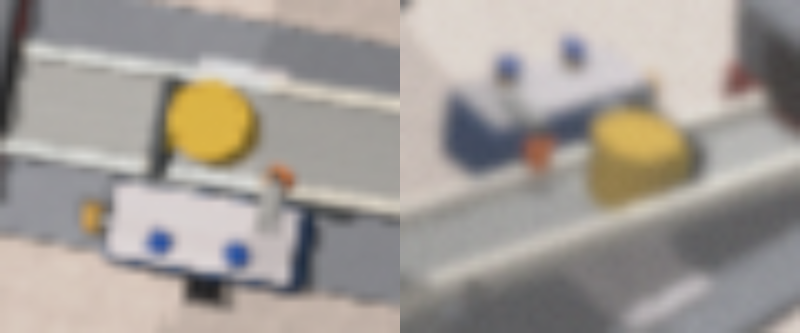

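The slug stands flat against the dark blade, left panel (210,120), with the roller back out behind it at (280,178). I'm handing in.

```bash
python3 -c "
from plant import robot
print(robot.finish_job(), robot.observe()['t'])"
```

```text
the job is handed in; nothing more can be done
the job is handed in; nothing more can be done
```

The job is handed in: the brass slug from the tray's middle pocket (farthest to the robot's right) is resting against the escapement stop. I took it from the tray, stood it in the chute mouth, released it, and pushed it down the chute with closed fingers.

- **Check roller:** it was felt where expected, with the push peaking at about 3 N and then falling away.
- **Pressing home:** I pressed at 9.4–9.7 N at the wrist for over 0.8 s. The highest reading was 9.7 N, well under the 20 N limit.
- **Stop face:** contact came about 12 mm down-chute of the stop's origin, within the 0–20 mm range given.
- **Final pictures, at about 43 s:** the slug stands upright in the lane, touching the blade, with the roller sprung back behind it. I checked steel and copper by eye only at the lift, where they looked unmoved. I did not compare positions of the other bench items at the end.

**Not verified or in disagreement:**
- **Resting contact:** the final touch of at least 0.1 N could only be judged from the pictures.
- **Base plate:** its upper end measured about 15 mm off its nominal position. I did not use it, because the rail ends and the roller agreed to about 2 mm.

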